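# Fit the spindle retaining ring on a lab shaker drive and hold it spread

## Task

Service the opened shaker drive on the lab bench: turn the two captive wing bolts on its bearing strap clockwise to their end stops, first the one nearer the robot, then the farther one. Then take the circlip pliers out of their stand by the handles, squeeze them fully so that the ring in their jaws is spread, bring the ring over the top of the spindle and lower it, level and centred, to the height of the groove. Finish while holding it there: keep the handles squeezed and the ring spread, level with the groove and not resting or leaning on the drive, and do not press hard on the drive or disturb the other things on the bench.

Things in the scene. Friction and masses are not known exactly. Their poses are not given: they have to be found in the camera images.
- unit: Opened shaker drive, fixed: white box 250 x 200 mm (x, y), grey top plate at 46 mm, on it an aluminium strap (200 x 50 mm, along x, top at 52 mm) and a round flange 84 mm across (top at 58 mm). The upright steel spindle is at its centre, a wing bolt 75 mm to either side along x (the near one at -x). Origin: centre of its underside, on the bench, x away from the robot.
- spindle_groove (a point): Middle of the spindle's groove, on the spindle axis, 88 mm above the bench. The spindle is 26 mm in diameter; the groove is 21 mm in diameter and 10 mm high (83 to 93 mm above the bench). z up.
- spindle_top (a point): Centre of the spindle's top end, 107 mm above the bench, 19 mm above spindle_groove. The last 4 mm are a chamfer.
- bolt_near (a joint): Turn of the wing bolt nearer the robot, rad, growing clockwise seen from above; end stop (home) at 1.35, starts between 0 and 0.3. Light friction (0.06 N m), stays where it is left.
- bolt_near_grip (a point): Grip point of the near wing bolt, on its axis, 74 mm above the bench. Its wing is an upright flat bar 42 mm long (this point's x axis, which turns with the bolt), 10 mm thick (y, pinch across it), from 59 to 85 mm above the bench. z up.
- bolt_far (a joint): Turn of the wing bolt farther from the robot, the same as bolt_near: clockwise, home at 1.35, starts between 0 and 0.3.
- bolt_far_grip (a point): Grip point of the far wing bolt, same shape and heights as bolt_near_grip.
- pliers: Circlip pliers, about 170 g, standing upright in the stand, handles up, ring at the lower end. Origin: centre of the pivot block, 74 mm above the bench at the start; z up; x along the cross bar (100 x 10 x 8 mm) by which they lie in the stand; the handles lie side by side along y. Lift straight up to take them out.
- handle_grip (a point): Midway between the two handles, 50 mm above the pliers' origin (124 mm above the bench at first). Handles: flat, black, 20 mm wide in x, 24 to 76 mm above the origin. Pinch across y: 48 mm over their outer faces here relaxed (54 mm at the tops), 36 mm when squeezed to their stops. A spring resists with about 7 N here, 11 N at the stop; a grip of 20 N or more squeezes them fully.
- ring_center (a point): Centre of the split ring, 55 mm below the pliers' origin; z is the ring's axis. Steel, 4 mm thick, two arcs carried by the jaws at +-y, joined by a sliding tongue at -x (22 mm from centre), open at +x. Inner width along y 22 mm relaxed (too small for the spindle), 35 mm fully spread: it then passes the 26 mm spindle with some 3 mm all round, at any yaw.
- jaw_left (a joint): Opening of the jaw at +y of the pliers, rad: 0 relaxed, 0.12 at its stop (fully spread). Squeezing the handles moves the jaws and ring arcs apart; spread, they reach 31 mm from the ring's centre along y. Nothing but the jaws lies within 45 mm above the ring.
- jaw_right (a joint): Opening of the jaw at -y of the pliers, rad: 0 relaxed, 0.12 at its stop (fully spread).
- stand: Fixed grey pliers stand, base 130 x 85 mm, two uprights 40 mm to either side of its origin along x, 82 mm high, 13 mm wide notches open at the top (notch floor 70 mm above the bench). Origin: centre of its underside.
- amber_bottle: Bystander: small amber bottle, 34 mm across, 75 mm high; stands between the drive and the stand. Origin: centre of its foot.
- screwdriver: Bystander: screwdriver 150 mm long lying on the bench between the drive and the stand.
- glass_beaker: Bystander: glass beaker 70 mm across, 95 mm high, to the left of the drive. Origin: centre of its foot.
- plastic_beaker: Bystander: white plastic beaker 70 mm across, 75 mm high, to the left of the drive. Origin: centre of its foot.
- jar: Bystander: white jar 60 mm across, 70 mm high, to the left of the drive. Origin: centre of its foot.
There are look-alikes about, which are no part of the job. Leave any green or orange look-alike of the pliers alone.

How it is judged:
By the outcome, as a careful person would: the job done as asked, in the order asked, and still so for the second after the job is handed in, while the arm keeps its last pose, push and grip.
It also fails if it takes over 58 s, if anything falls off the work surface, if the arm or the gripper's body presses on something with over 40 N, if the wrist force passes 120 N, or if a joint passes its speed limit or range.

## Robot

A 6-joint arm with a two-finger parallel gripper is mounted at the origin on the work surface. World frame = base frame: x ahead of the robot, y to its left, z up, the work surface at z = 0. Lengths are in m, angles in rad, forces in N, time in s.
With the tool pointing down it reaches from about 0.35 to 0.775 m from the base axis. Payload 7.3 kg.
Tool frame: the origin (TCP) lies at the centre of the arm's flange, where the gripper is bolted on; the fingertips stand 178 mm ahead of it and the grasp point (between the pads) lies 159 mm ahead of it (tip_extent is the distance from the TCP to the fingertips, in m); z points along the fingers, y is the line along which they close (so a half turn about z gives the same grasp; the last joint's range is limited). The gripper opens to 92 mm and grips with 3 to 60 N. Pads are 19 mm wide; open, the fingers measure 130 mm over their backs; the gripper's body (75 mm by 190 mm) begins 47 mm behind the grasp point.
Start: joints at [0.964, 0.342, 1.524, -0, 1.275, -0.146], TCP at [0.233, 0.47, 0.405] pointing down, gripper open.
Joint ranges: [-2.53, 2.53], [-0.77, 2.02], [0.04, 2.7], [-1, 4.14], [0.28, 2.66], [-3.11, 3.11]. Speed limits (rad/s): [2.57, 2.57, 3.14, 3.14, 3.14, 3.14].

## Interface

Orientations are given as [roll, pitch, yaw] about the fixed x, y, z axes, in that order (R = Rz(yaw) Ry(pitch) Rx(roll)).
In Python, from cell import * gives the robot as it stands.
- The arm moves only by the tool arm_command, never from a script. Its arguments are lists of equal length, an entry for each row: "xyz": the shift along the world's x, y, z in mm, a list of three; "spin": the turn about the world's z in degrees. In form: {"xyz": [[tx, ty, tz], ...], "spin": [spin, ...]}. A call has 1 to 20 rows; each row shifts and turns the commanded pose from where the row before left it; what a row does not reach is not made up. A row lasts 1/10 s, in which the tool goes at most 50 mm and 8.59 degrees, less where a joint would pass 70% of its speed; a pose out of reach is approached as far as the arm can. A call with a gripper value outside its range is refused whole. "jaw" is the opening, from -1 (shut) to 1 (fully open), set as the call begins (left out, the last holds). The fingers move at their own pace and stop on an object; "squeeze" is the grip in N (left out, the last holds). Time passes only in rows, so rows that do not move let the fingers close. It gives the time, the measured TCP pose, the force, the opening and the grip force at its end, in the units of the state.
- observe(): the state, without advancing time (a new reading comes with each control period).
- read_camera(name): name is "side" or "top"; returns a dict with "img" (480x640x3 uint8, red, green, blue), "depth" (480x640 float32, m along the optical axis (not along the pixel's ray), 0 where there is no reading), "fx", "fy", "cx", "cy" (pixels), "dist_coeffs" ([k1, k2, p1, p2, k3] as OpenCV has them; the pictures are not rectified), "world_from_camera" (4x4, takes a point from camera to world coordinates). Camera axes: x right, y up, looking along -z (the intrinsics and any distortion apply to the point x, -y, -z); pixel columns grow to the right and rows downward; lengths in m; the calibration is good to about 2 mm. A picture is of the moment at which its call begins.
- hand_in(): hands the job in; it is judged then, once.
The state is a dict: "time": time; "qpos": joint angles; "qvel": joint speeds; "joint_efforts": joint torques, N m; "tool_pos": TCP position; "tool_rot": TCP orientation; "contact_force": force on the tool from outside, world axes, zero at the start; "torque": the same for the moment, N m; "opening": finger opening in m; "grip_force": force on a finger pad.
Only numpy, scipy, OpenCV 4.12 (cv2) and the standard library are available. Lean on these libraries where they do the work, as an engineer would, in place of code of your own. Each camera call takes 0.05 s, during which the arm holds its last target. There are 200 camera calls.

## Working session

There is one attempt and no reset: what is moved stays moved. The work goes in short steps, Python scripts to look and compute and a tool call to move; the robot and the scene stay as the last step left them, time stands still between calls to the robot, and variables do not carry over. Pictures are saved under pics/ and viewed, at most 10 in all, crops included, and the job is handed in when it is done.

Besides the shell and the picture viewer there is one more tool, called after "Request:" as name([rows], argument=value, ...), one row to a line, values as JSON. arm_command: Moves the arm, as the interface text tells. Its arguments: {"type":"object","properties":{"xyz":{"type":"array","items":{"type":"array","items":{"type":"number"}}},"spin":{"type":"array","items":{"type":"number"}},"jaw":{"type":"number"},"squeeze":{"type":"number"}},"required":["xyz","spin"]}

```bash
ls; mkdir -p pics; cat > h.py <<'E'
from cell import *
import numpy as np, cv2
def snap(n,save=None):
    c=read_camera(n)
    c['img']=np.array(c['img']); c['depth']=np.array(c['depth'])
    np.savez(f'{save or n}.npz',**c)
    if save: cv2.imwrite(f'pics/{save}.png',c['img'][:,:,::-1])
    return c
def load(f): return dict(np.load(f+'.npz'))
def K(c): return np.array([[c['fx'],0,c['cx']],[0,c['fy'],c['cy']],[0,0,1.]])
def ray(c,uv):
    p=cv2.undistortPoints(np.array(uv,float).reshape(-1,1,2),K(c),np.array(c['dist_coeffs'],float)).reshape(-1,2)
    T=np.array(c['world_from_camera'])
    d=np.c_[p[:,0],-p[:,1],-np.ones(len(p))]@T[:3,:3].T
    return T[:3,3],d
def onz(c,uv,z):
    o,d=ray(c,uv); return o+d*((z-o[2])/d[:,2:3])
def bydepth(c,uv):
    o,d=ray(c,uv); u=np.array(uv,int).reshape(-1,2); return o+d*c['depth'][u[:,1],u[:,0]][:,None]
def tri(ca,ua,cb,ub):
    oa,da=ray(ca,ua);ob,db=ray(cb,ub);A=np.c_[da[0],-db[0]]
    s=np.linalg.lstsq(A,ob-oa,rcond=None)[0]
    p,q=oa+da[0]*s[0],ob+db[0]*s[1]; return (p+q)/2,np.linalg.norm(p-q)
E
python3 -c "
from h import *
for n in('side','top'):
    c=snap(n,n+'0');print(n,np.round(c['world_from_camera'],3).tolist(),c['fx'],c['dist_coeffs'],(c['depth']>0).mean())
s=observe();print(s)
"
```

```text
pics
side [[0.736, 0.458, -0.499, -0.18], [-0.677, 0.504, -0.535, -0.755], [0.007, 0.732, 0.681, 1.03], [0.0, 0.0, 0.0, 1.0]] 599.7633323969438 [-0.07151928  0.          0.          0.          0.        ] 0.9950390625
top [[0.032, 0.978, -0.206, 0.173], [-0.999, 0.032, -0.004, -0.019], [0.003, 0.206, 0.979, 1.611], [0.0, 0.0, 0.0, 1.0]] 589.7891526656986 [-0.12813703  0.          0.          0.          0.        ] 0.9960384114583334
{'time': 0.1, 'qpos': array([ 9.64015758e-01,  3.42660340e-01,  1.52492916e+00, -3.37666291e-05,
        1.27542479e+00, -1.46059027e-01]), 'qvel': array([-0.00083246, -0.00156283, -0.00211234,  0.00224296, -0.00123536,
        0.00133954]), 'joint_efforts': array([ 1.53335841e-03, -4.32007062e+01, -2.44691277e+01,  7.18931551e-02,
        5.26366406e-02, -6.33880336e-05]), 'tool_pos': array([0.23335193, 0.47014946, 0.40410783]), 'tool_rot': array([-3.14018145e+00, -1.74959153e-04,  2.68088084e+00]), 'contact_force': array([-0.10079867,  0.39520526, -0.42986988]), 'torque': array([-0.04464835,  0.02102528,  0.001363  ]), 'grip_force': 0.0, 'opening': 0.09177066812704646}
```

View pics/top0.png

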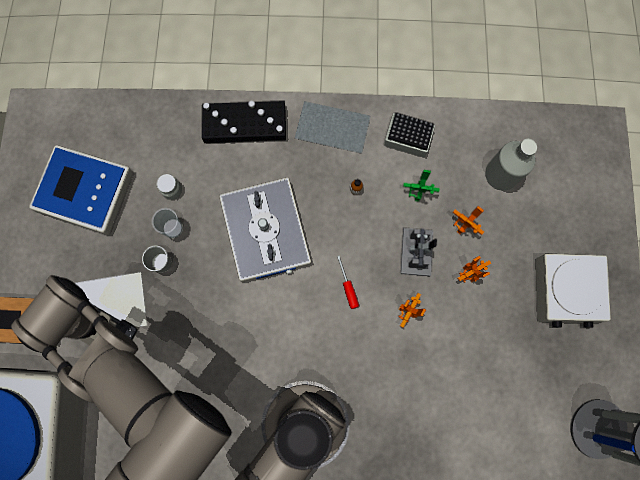

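View pics/side0.png

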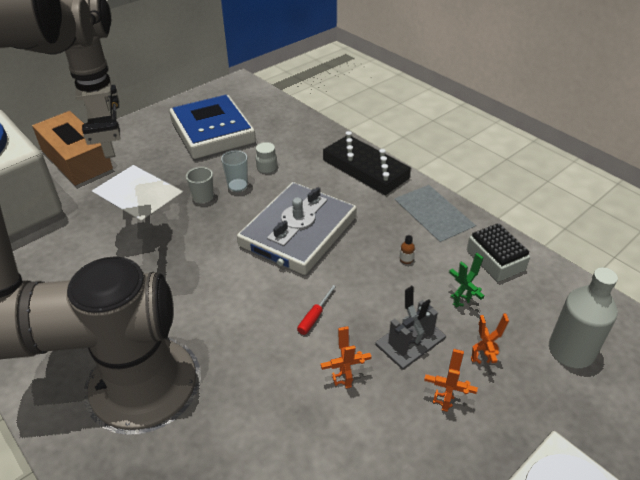

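The pliers candidates are:

| Candidate | Top view px | Side view px |
|---|---|---|
| black, in the grey stand | (420,248) | (413,320) |
| green | (421,187) | (466,280) |
| orange | (468,220), (475,270), (411,310) | (489,340), (452,382), (346,358) |

Only the black one stands in a stand and has black handles, so it is the one meant. The drive's spindle is at top (264,225), with bolts near (271,254) and far (258,200). I'll confirm with one enlarged crop.

```bash
python3 -c "
from h import *
t=load('top0');s=load('side0')
def cr(c,x,y,w=80,h=60): return cv2.resize(c['img'][y:y+h,x:x+w,::-1],(400,300),interpolation=cv2.INTER_CUBIC)
m=np.vstack([np.hstack([cr(t,224,195),cr(t,380,220)]),np.hstack([cr(s,255,175),cr(s,375,285)])])
cv2.imwrite('pics/m1.png',m)
# unit top plate from depth cloud
v,u=np.mgrid[0:480,0:640]; uv=np.c_[u.ravel(),v.ravel()]
for n,c in(('top',t),('side',s)):
    P=bydepth(c,uv).reshape(480,640,3); np.save(n+'P.npy',P)
P=np.load('topP.npy')
for uvv in [(264,225),(271,254),(258,200),(240,240),(420,248),(357,186),(268,290)]: print(uvv,P[uvv[1],uvv[0]].round(4))
P=np.load('sideP.npy')
for uvv in [(297,205),(281,229),(314,194),(413,320),(409,292)]: print(uvv,P[uvv[1],uvv[0]].round(4))
"
```

```text
(264, 225) [0.5143 0.1224 0.105 ]
(271, 254) [0.4407 0.1016 0.0889]
(258, 200) [0.5886 0.1445 0.0792]
(240, 240) [0.4848 0.1916 0.0417]
(420, 248) [ 0.4692 -0.2897  0.0905]
(357, 186) [ 0.6439 -0.1227  0.0555]
(268, 290) [0.3557 0.1121 0.0017]
(297, 205) [0.5124 0.116  0.1046]
(281, 229) [0.4496 0.1019 0.0743]
(314, 194) [0.5907 0.1437 0.0797]
(413, 320) [ 0.4678 -0.2999  0.0838]
(409, 292) [ 0.4738 -0.2759  0.1442]
```

View pics/m1.png

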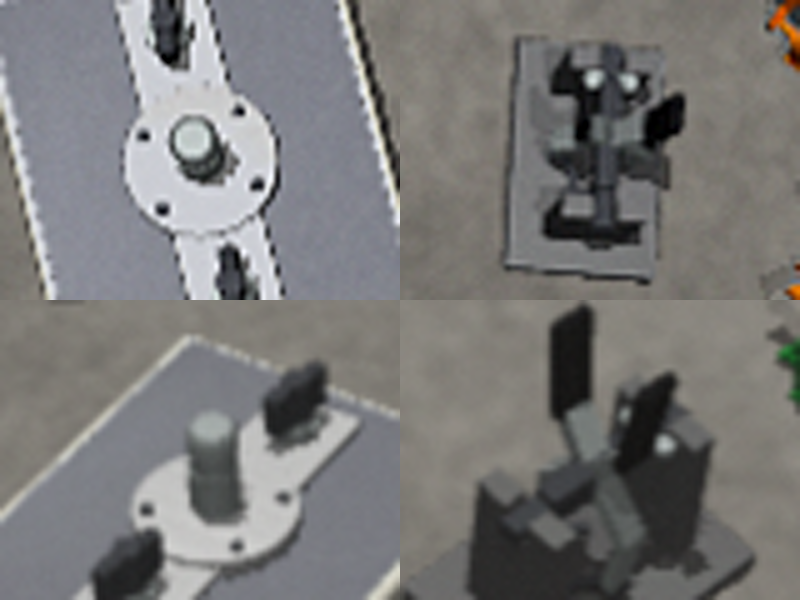

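The crop confirms it: black-handled pliers in the grey stand, cross bar roughly along x, handles to either side in y. Next I measure the spindle, wings and handles from the clouds of both views.

```bash
cat > meas.py <<'E'
from h import *
def pca(Q):
    m=Q.mean(0);w,V=np.linalg.eigh(np.cov((Q-m).T));a=V[:,-1];return np.degrees(np.arctan2(a[1],a[0]))%180
def ext(Q,lo=5,hi=95): return np.percentile(Q,[lo,hi],axis=0).round(4).tolist()
def main(t,s):
  v,u=np.mgrid[0:480,0:640]; uv=np.c_[u.ravel(),v.ravel()]
  for n,c in(('top',t),('side',s)):
    P=bydepth(c,uv); I=c['img'].reshape(-1,3).astype(float); dark=I.max(1)<95
    near=lambda x,y,r:np.hypot(P[:,0]-x,P[:,1]-y)<r
    if n=='top':
        m=near(.514,.12,.2)&(P[:,2]>.036)&(P[:,2]<.056)
        r=cv2.minAreaRect(P[m][:,:2].astype(np.float32)*1000);print('unit rect',r)
        o=np.array([0.514,.12])
    m=near(.514,.12,.03)&(P[:,2]>.1);print(n,'spindle cloud',m.sum(),P[m].mean(0).round(4),ext(P[m]))
    px=uv[m]; ct,rad=cv2.minEnclosingCircle(px.astype(np.float32));print('   px',ct,rad,'onz107',onz(c,[ct],.107).round(4),onz(c,[px.mean(0)],.107).round(4))
    for b,(x,y) in (('near',(.442,.101)),('far',(.588,.143))):
        m=near(x,y,.032)&(P[:,2]>.066)&(P[:,2]<.1)&dark;Q=P[m]
        r=cv2.minAreaRect(onz(c,uv[m],.08)[:,:2].astype(np.float32)*1000)
        print(n,b,m.sum(),'mean',Q.mean(0).round(4),'pca',pca(Q[:,:2]).round(1),np.percentile(Q[:,2],[5,50,95]).round(3),'rect@80',np.round(r[0],1),np.round(r[1],1),round(r[2],1), 'on85 mean',onz(c,uv[m],.08).mean(0).round(4))
    m=near(.47,-.29,.07)&(P[:,2]>.1)&dark;Q=P[m]
    for k in (Q[:,1]>-.295,Q[:,1]<=-.295): 
        if k.sum()>3:print(n,'handle',k.sum(),Q[k].mean(0).round(4),ext(Q[k],2,98),'px',uv[m][k].mean(0))
    m=near(.47,-.29,.1)&(P[:,2]>.07)&(P[:,2]<.09);print(n,'stand tops',m.sum(),P[m].mean(0).round(4),ext(P[m]))
    m=near(.47,-.29,.12)&(P[:,2]>.003)&(P[:,2]<.025)
    print(n,'base',np.round(cv2.minAreaRect(P[m][:,:2].astype(np.float32)*1000)[0],1),cv2.minAreaRect(P[m][:,:2].astype(np.float32)*1000)[1:])
if __name__=='__main__': main(load('top0'),load('side0'))
E
python3 meas.py
```

```text
unit rect ((517.053466796875, 126.76593780517578), (261.96697998046875, 201.11654663085938), 16.837974548339844)
top spindle cloud 71 [0.5202 0.1269 0.1064] [[0.5101, 0.1175, 0.1014], [0.5301, 0.1363, 0.1121]]
   px (262.23468017578125, 222.5408172607422) 4.796000957489014 onz107 [[0.5203 0.1272 0.107 ]] [[0.5201 0.1269 0.107 ]]
top near 67 mean [0.4475 0.1051 0.0839] pca 7.8 [0.076 0.084 0.09 ] rect@80 [448.8 106.6] [40.3 13.2] 2.7 on85 mean [0.4482 0.1054 0.08  ]
top far 67 mean [0.5911 0.1479 0.0823] pca 6.3 [0.068 0.083 0.09 ] rect@80 [592.6 147.4] [42.1 16.2] 3.2 on85 mean [0.5917 0.1481 0.08  ]
top handle 32 [ 0.4738 -0.2729  0.1395] [[0.4667, -0.2791, 0.1037], [0.4839, -0.2689, 0.1545]] px [416.84375 242.4375 ]
top handle 65 [ 0.4738 -0.3136  0.1324] [[0.4647, -0.3207, 0.1052], [0.4829, -0.308, 0.1534]] px [432.12307692 243.50769231]
top stand tops 299 [ 0.4779 -0.2944  0.0803] [[0.4308, -0.3129, 0.0725], [0.5214, -0.2759, 0.0876]]
top base [ 470.3 -289.7] ((236.11354064941406, 236.0148162841797), 75.21135711669922)
side spindle cloud 76 [0.5201 0.125  0.1064] [[0.5108, 0.1157
[... 158 characters left out ...]
5 0.1027 0.0789] pca 3.4 [0.067 0.08  0.088] rect@80 [446.3 102.3] [53.  26.4] 16.0 on85 mean [0.4468 0.1017 0.08  ]
side far 109 mean [0.5917 0.146  0.0789] pca 9.4 [0.067 0.08  0.089] rect@80 [589.9 144.4] [59.5 23.8] 16.7 on85 mean [0.5908 0.145  0.08  ]
side handle 177 [ 0.4761 -0.2759  0.1281] [[0.4673, -0.2812, 0.1027], [0.4877, -0.2696, 0.1516]] px [409.00564972 296.76836158]
side handle 133 [ 0.4731 -0.3177  0.1295] [[0.4655, -0.3224, 0.1007], [0.4841, -0.3115, 0.1516]] px [423.90225564 308.92481203]
side stand tops 475 [ 0.466  -0.2968  0.0803] [[0.4301, -0.316, 0.0722], [0.5191, -0.2757, 0.087]]
side base [ 469.3 -284.7] ((238.51600646972656, 227.4544219970703), 14.070573806762695)
```

Request:
arm_command([
  [8,-13,-3],
  [15,-26,-6],
  [15,-26,-6],
  [16,-26,-6],
  [16,-27,-7],
  [16,-27,-7],
  [16,-27,-7],
  [16,-27,-7],
  [16,-27,-7],
  [16,-27,-7],
  [16,-27,-7],
  [16,-27,-7],
  [16,-27,-7],
  [12,-20,-5],
  [4.5,-11.5,-5],
  [0,0,0],
], spin=[2,2,2,2,2,2,2,2,2,2,2,2,2,2,2,1.5], jaw=-0.35, squeeze=25)

```text
time: 1.7
tool_pos: [0.4482, 0.1035, 0.3099]
tool_rot: [-3.142, -0.002, -3.054]
contact_force: [-0.8, -0.3, -0.5]
opening: 0.0295
grip_force: 0.0
```

Request:
arm_command([
  [0,0.5,-10],
  [0,0.5,-15],
  [0,0,-15],
  [0,0,-15],
  [0,0,-10],
  [0,0,-5],
  [0,0,0],
], spin=[0,0,0,0,0,0,0])

```text
time: 2.4
tool_pos: [0.4477, 0.1061, 0.2402]
tool_rot: [3.141, -0.001, -3.052]
contact_force: [-0.1, 0.0, -0.4]
opening: 0.0299
grip_force: 0.0
```

Request:
arm_command([
  [0,0,0],
  [0,0,0],
  [0,0,0],
  [0,0,0],
  [0,0,0],
  [0,0,0],
], spin=[0,0,0,0,0,0], jaw=-1, squeeze=25)

```text
time: 3.0
tool_pos: [0.448, 0.1067, 0.2413]
tool_rot: [3.139, 0.002, -3.053]
contact_force: [-0.6, 9.2, 0.0]
opening: 0.0143
grip_force: 25.0
```

```bash
python3 -c "
from h import *
s=observe();print(s['torque'],s['contact_force'],s['opening'],s['grip_force'],np.degrees(s['qpos'])); snap('side','s1')"
```

```text
[1.50298737 0.05099222 0.01231484] [-0.64524353  9.18422406  0.03585661] 0.014278473055707697 24.997748136520386 [  3.81221088  25.24127938 109.28638031   0.18674413  45.38443207
 -91.37019046]
```

Request:
arm_command([
  [0,-1,0],
  [0,-1,0],
  [0,0,0],
], spin=[0,0,0])

```text
time: 3.35
tool_pos: [0.4479, 0.106, 0.2414]
tool_rot: [3.136, 0.002, -3.054]
contact_force: [-0.3, 19.8, -0.2]
opening: 0.0142
grip_force: 25.0
```

```bash
python3 -c "
from h import *
s=observe();print(s['torque'],s['contact_force'],s['opening'],s['grip_force'],s['tool_pos'])
s=snap('side','s1');t=snap('top')
def cr(c,x,y,w=80,h=60): return cv2.resize(c['img'][y:y+h,x:x+w,::-1],(400,300),interpolation=cv2.INTER_CUBIC)
cv2.imwrite('pics/m2.png',np.hstack([cr(s,245,180),cr(t,230,200)]))"
```

```text
[3.37819906 0.04160767 0.07340986] [-0.32189718 19.7972568  -0.15318689] 0.014223979845293309 24.99633014202118 [0.44791983 0.10598577 0.24135434]
```

View pics/m2.png

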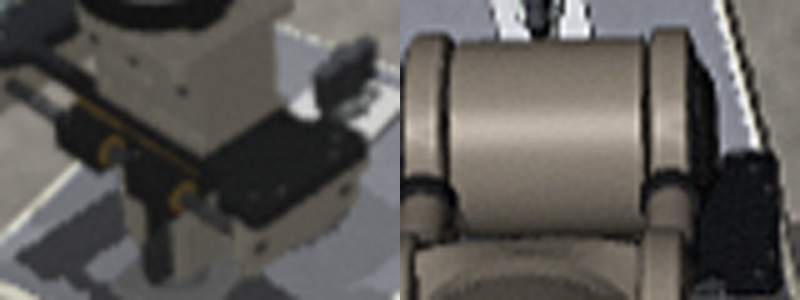

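Request:
arm_command([
  [0,2,0],
  [0,2,0],
  [0,0,0],
], spin=[0,0,0])

```text
time: 3.75
tool_pos: [0.4481, 0.1075, 0.2413]
tool_rot: [-3.141, 0.001, -3.052]
contact_force: [-2.0, -3.8, 4.1]
opening: 0.0144
grip_force: 25.0
```

```bash
python3 -c "
from h import *
s=observe();print(s['torque'],s['contact_force'],s['opening'],s['grip_force'],s['tool_pos'])"
```

```text
[-0.38903269  0.14751375 -0.00878816] [-1.97696222 -3.78703735  4.11764999] 0.014356465194648936 25.00009059906006 [0.44807692 0.10752541 0.24131565]
```

Request:
arm_command([
  [0,-0.7,0],
  [0,0,0],
  [0,0,0],
  [0,0,0],
  [0,0,0],
  [0,0,0],
  [0,0,0],
  [0,0,0],
  [0,0,0],
  [0,0,0],
  [0,0,0],
], spin=[-5,-5,-5,-5,-5,-5,-5,-5,-5,-5,0])

```text
time: 4.85
tool_pos: [0.4483, 0.108, 0.2413]
tool_rot: [3.138, -0.0, 2.354]
contact_force: [1.5, 8.7, 1.7]
opening: 0.0139
grip_force: 25.0
```

```bash
python3 -c "
from h import *
s=observe();print(s['torque'],s['contact_force'],s['opening'],s['grip_force'],s['tool_pos'],np.degrees(s['tool_rot'][2]))"
```

```text
[ 1.41808837 -0.03900044  0.03180574] [1.5048893  8.72487352 1.70207896] 0.013934904273169037 25.000669062137604 [0.44829775 0.10795436 0.24133568] 134.89361422170595
```

Request:
arm_command([
  [0,1.5,0],
  [0,0,0],
  [0,0,0],
  [0,0,0],
  [0,0,0],
], spin=[-4,-4,-4,-2,0])

```text
time: 5.35
tool_pos: [0.4485, 0.1087, 0.2413]
tool_rot: [3.139, 0.001, 2.113]
contact_force: [2.1, 3.0, 2.9]
opening: 0.0142
grip_force: 25.0
```

```bash
cat > st.py <<'E'
from h import *
s=observe();print('tq',s['torque'].round(3),'F',s['contact_force'].round(1),s['opening'],s['grip_force'],s['tool_pos'].round(4),np.degrees(s['tool_rot']).round(2),s['time'])
E
python3 st.py
```

```text
tq [ 0.318 -0.203  0.02 ] F [2.1 3.  2.9] 0.014238156703132037 25.00076651573181 [0.4485 0.1087 0.2413] [1.7986e+02 4.0000e-02 1.2105e+02] 5.35
```

Request:
arm_command([
  [0,0,0],
  [0,0,0],
  [0,0,0],
], spin=[-3,-3,0])

```text
time: 5.65
tool_pos: [0.4486, 0.1087, 0.2413]
tool_rot: [3.139, 0.001, 2.009]
contact_force: [2.9, 3.2, 2.5]
opening: 0.0141
grip_force: 25.0
```

```bash
python3 st.py
```

```text
tq [ 0.556 -0.371  0.254] F [2.9 3.2 2.5] 0.014135459656172746 25.000876486301422 [0.4486 0.1087 0.2413] [1.7984e+02 3.0000e-02 1.1513e+02] 5.65
```

Request:
arm_command([
  [0,0,0],
  [0,0,0],
  [0,0,0],
], spin=[-3,-2,0])

```text
time: 5.95
tool_pos: [0.4486, 0.109, 0.2413]
tool_rot: [3.138, -0.0, 1.923]
contact_force: [4.3, 5.5, 3.5]
opening: 0.0141
grip_force: 25.0
```

```bash
python3 st.py
```

```text
tq [ 0.881 -0.468  0.152] F [4.3 5.5 3.5] 0.014113518243339047 25.001041889190674 [0.4486 0.109  0.2413] [ 1.7982e+02 -1.0000e-02  1.1016e+02] 5.95
```

Request:
arm_command([
  [0,0,0],
  [0,0,0],
  [0,0,0],
  [0,0,20],
  [0,0,40],
  [10,40,10],
  [15,45,0],
  [15,45,0],
  [10,30,0],
  [0,0,0],
], spin=[0,0,0,0,0,0,0,0,0,0], jaw=-0.35)

```text
time: 6.95
tool_pos: [0.4983, 0.2715, 0.3102]
tool_rot: [3.141, -0.001, 1.925]
contact_force: [0.5, -0.2, -0.6]
opening: 0.0299
grip_force: 0.0
```

```bash
python3 -c "
from h import *
s=snap('side','s2');t=snap('top','t2')
def cr(c,x,y,w=80,h=60): return cv2.resize(c['img'][y:y+h,x:x+w,::-1],(400,300),interpolation=cv2.INTER_CUBIC)
cv2.imwrite('pics/m3.png',np.hstack([cr(s,255,180),cr(t,230,210)]))
import meas;meas.main(t,s)" | grep near
```

```text
top near 69 mean [0.4483 0.1053 0.0825] pca 118.0 [0.072 0.084 0.089] rect@80 [448.6 105.6] [14.3 40.3] 33.5 on85 mean [0.4488 0.1055 0.08  ]
side near 143 mean [0.4484 0.1041 0.0795] pca 116.6 [0.067 0.081 0.089] rect@80 [447.4 102.7] [40.7 38.2] 50.5 on85 mean [0.4481 0.1037 0.08  ]
```

View pics/m3.png

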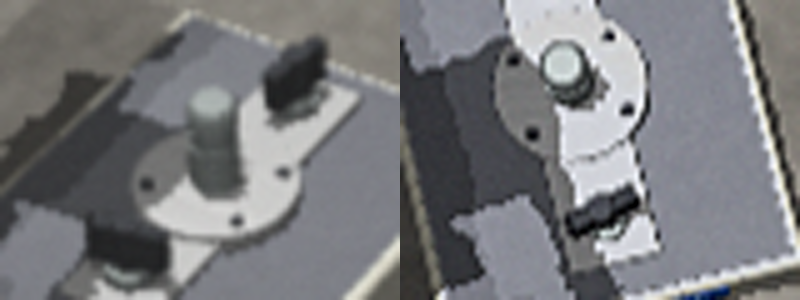

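The near wing is at about 118°, and home should be about 119°. It has a round hub 14 mm thick, so the pads slipped on the hub once it stopped. I'll re-grip and push harder to prove the stop.

Request:
arm_command([
  [-15,-40,0],
  [-15,-45,0],
  [-10,-45,0],
  [-9,-33,-15],
  [0,0,-30],
  [0,0,-15],
  [0,0,-9],
  [0,0,0],
], spin=[0,0,0,0,0,0,0,0])

```text
time: 7.85
tool_pos: [0.4482, 0.1048, 0.241]
tool_rot: [-3.139, -0.001, 1.921]
contact_force: [-0.8, -0.4, 0.0]
opening: 0.03
grip_force: 0.0
```

Request:
arm_command([
  [0,0,0],
  [0,0,0],
  [0,0,0],
  [0,0,0],
  [0,0,0],
  [0,0,0],
  [0,0,0],
  [0,0,0],
], spin=[0,0,0,0,-3,-3,-3,0], jaw=-1, squeeze=30)

```text
time: 8.65
tool_pos: [0.4496, 0.1062, 0.2426]
tool_rot: [3.138, 0.0, 1.765]
contact_force: [2.5, 4.5, 1.8]
opening: 0.0147
grip_force: 35.8
```

```bash
python3 st.py
```

```text
tq [ 0.748 -0.451  0.751] F [2.5 4.5 1.8] 0.0146637667636489 35.84047872573137 [0.4496 0.1062 0.2426] [1.7981e+02 1.0000e-02 1.0114e+02] 8.65
```

Firmly against the stop (0.75 N m). On to the far bolt.

Request:
arm_command([
  [0,0,0],
  [0,0,0],
  [0,0,0],
  [0,0,20],
  [0,0,35],
  [0,0,15],
  [15,5,0],
  [20,6,0],
  [20,6,0],
  [20,6,0],
  [20,6,0],
  [20,6,0],
  [15,5,0],
  [10,3,0],
  [4,1,0],
  [0,0,0],
  [0,0,0],
], spin=[0,0,0,0,0,8,8,8,8,8,8,8,8,8,8,4.8,0], jaw=-0.35)

```text
time: 10.35
tool_pos: [0.5928, 0.1494, 0.3113]
tool_rot: [-3.141, -0.001, -3.038]
contact_force: [-0.9, -0.1, -0.4]
opening: 0.0299
grip_force: 0.0
```

Request:
arm_command([
  [0,0,-15],
  [0,0,-25],
  [0,0,-20],
  [0,0,-10],
  [0,0,0],
], spin=[0,0,0,0,0])

```text
time: 10.85
tool_pos: [0.5924, 0.1494, 0.2403]
tool_rot: [-3.142, -0.003, -3.04]
contact_force: [-0.1, 0.8, -0.2]
opening: 0.0298
grip_force: 0.0
```

Request:
arm_command([
  [0,0,0],
  [0,0,0],
  [0,0,0],
  [0,0,0],
  [0,0,0],
], spin=[0,0,0,0,0], jaw=-1, squeeze=30)

```text
time: 11.35
tool_pos: [0.5932, 0.1502, 0.243]
tool_rot: [3.14, 0.002, -3.039]
contact_force: [-1.0, 4.5, 5.2]
opening: 0.0139
grip_force: 30.0
```

Request:
arm_command([
  [0,1,0],
  [0,0,0],
  [0,0,0],
  [0,0,0],
  [0,0,0],
  [0,0,0],
  [0,0,0],
  [0,0,0],
  [0,0,0],
  [0,0,0],
  [0,0,0],
  [0,0,0],
  [0,0,0],
  [0,0,0],
  [0,0,0],
  [0,0,0],
], spin=[-5,-5,-5,-5,-5,-5,-5,-5,-5,-5,-5,-5,-5,-4,-3,0])

```text
time: 12.95
tool_pos: [0.5932, 0.1504, 0.243]
tool_rot: [3.14, 0.001, 1.987]
contact_force: [-0.3, 0.8, 5.8]
opening: 0.0142
grip_force: 30.0
```

```bash
python3 st.py
```

```text
tq [0.049 0.112 0.184] F [-0.3  0.8  5.8] 0.014155175801058507 30.002799332141876 [0.5932 0.1504 0.243 ] [1.7990e+02 8.0000e-02 1.1384e+02] 12.95
```

Request:
arm_command([
  [0,0,0],
  [0,0,0],
  [0,0,0],
  [0,0,0],
  [0,0,0],
], spin=[-3,-3,-3,-3,0])

```text
time: 13.45
tool_pos: [0.5933, 0.1502, 0.243]
tool_rot: [3.14, 0.002, 1.779]
contact_force: [-0.2, -0.4, 5.1]
opening: 0.0145
grip_force: 36.0
```

```bash
python3 st.py
```

```text
tq [-0.182  0.127  0.764] F [-0.2 -0.4  5.1] 0.014495251823109179 36.00718304514885 [0.5933 0.1502 0.243 ] [1.7988e+02 1.0000e-01 1.0192e+02] 13.45
```

Request:
arm_command([
  [0,0,0],
  [0,0,0],
  [0,0,0],
  [0,0,15],
  [0,0,35],
  [0,0,40],
  [0,0,40],
  [0,-10,17],
  [-5,-20,0],
], spin=[0,0,0,0,0,0,0,2,5], jaw=-0.35)

```text
time: 14.35
tool_pos: [0.5884, 0.1211, 0.3921]
tool_rot: [3.135, 0.002, 1.904]
contact_force: [-0.0, -0.4, 0.5]
opening: 0.0299
grip_force: 0.0
```

Request:
arm_command([
  [-9,-32,0],
  [-9,-32,0],
  [-9,-32,0],
  [-9,-32,0],
  [-9,-32,0],
  [-9,-32,0],
  [-9,-32,0],
  [-9,-32,0],
  [-9,-32,0],
  [-8,-32,0],
  [-8,-32,0],
  [-8,-30,0],
  [-5,-20,0],
  [-3,-11,0],
  [0,0,0],
], spin=[5.4,5.4,5.4,5.4,5.4,5.4,5.4,5.4,5.4,5.4,5.4,5.4,5.2,0,0], jaw=1)

```text
time: 15.85
tool_pos: [0.4745, -0.2935, 0.3884]
tool_rot: [3.141, -0.001, 3.118]
contact_force: [0.1, -0.1, -0.3]
opening: 0.0921
grip_force: 0.0
```

```bash
python3 st.py; python3 - <<'E'
from h import *
import meas
s=snap('side','s3');t=snap('top','t3')
v,u=np.mgrid[0:480,0:640]; uv=np.c_[u.ravel(),v.ravel()]
# stand base: grey brighter than bench, in initial top view, near base plane z~0.004
t0=load('top0');P=bydepth(t0,uv)
hsv=cv2.cvtColor(t0['img'],cv2.COLOR_RGB2HSV)[220:285,390:445]
print('stand px hsv',hsv[45,15],'bench',hsv[5,3])
# pliers from side: handle rows
c=load('side0');Q=bydepth(c,uv);I=c['img'].reshape(-1,3);d=(I.max(1)<70)
for lo,hi in((.105,.12),(.12,.135),(.135,.15)):
  for c_,PP,nm in((load('side0'),Q,'side'),(t0,P,'top')):
    dd=(c_['img'].reshape(-1,3).max(1)<70)&(abs(PP[:,0]-.473)<.03)&(abs(PP[:,1]+.295)<.05)&(PP[:,2]>lo)&(PP[:,2]<hi)
    for k,l in((PP[:,1]>-.295,'L'),(PP[:,1]<-.295,'R')):
      q=PP[dd&k]
      if len(q)>4: print(nm,lo,l,len(q),np.median(q,0).round(4),np.percentile(q,[5,95],axis=0)[:,:2].round(4).tolist())
meas.main(t,s)
E
```

```text
tq [ 0.049  0.029 -0.021] F [ 0.1 -0.1 -0.3] 0.09205383691351941 0.0 [ 0.4745 -0.2935  0.3884] [ 1.7998e+02 -3.0000e-02  1.7865e+02] 15.85
stand px hsv [ 90   6 127] bench [ 12  21 124]
side 0.105 L 45 [ 0.4732 -0.2783  0.1118] [[0.4679, -0.2808], [0.4822, -0.2726]]
side 0.105 R 29 [ 0.4693 -0.3165  0.1127] [[0.466, -0.3192], [0.4806, -0.3118]]
top 0.105 R 12 [ 0.4746 -0.3102  0.1129] [[0.465, -0.3132], [0.4823, -0.3092]]
side 0.12 L 41 [ 0.4739 -0.2768  0.1273] [[0.469, -0.2787], [0.4829, -0.2714]]
side 0.12 R 33 [ 0.4705 -0.3183  0.1273] [[0.4656, -0.3196], [0.4838, -0.3132]]
top 0.12 R 16 [ 0.4694 -0.312   0.1257] [[0.4662, -0.3156], [0.4798, -0.3099]]
side 0.135 L 58 [ 0.4754 -0.2745  0.1437] [[0.468, -0.2771], [0.4861, -0.2697]]
side 0.135 R 45 [ 0.4726 -0.3197  0.1451] [[0.466, -0.3221], [0.4813, -0.3159]]
top 0.135 L 15 [ 0.4733 -0.2719  0.1472] [[0.4678, -0.2744], [0.4834, -0.2691]]
top 0.135 R 26 [ 0.475  -0.3159  0.146 ] [[0.4659, -0.3207], [0.482, -0.3123]]
unit rect ((521.9722290039062, 127.98323822021484), (252.49688720703125, 201.0615997314453), 16.893817901611328)
top 
[... 1160 characters left out ...]
029 0.0771] pca 120.0 [0.067 0.077 0.088] rect@80 [446.3 101.3] [26.  48.3] 18.0 on85 mean [0.4459 0.1003 0.08  ]
side far 106 mean [0.5916 0.1459 0.0768] pca 118.2 [0.067 0.077 0.086] rect@80 [586.8 142.9] [32.3 41.4] 36.5 on85 mean [0.589  0.1429 0.08  ]
side handle 1887 [ 0.4582 -0.258   0.3557] [[0.4364, -0.2936, 0.1142], [0.4961, -0.224, 0.5537]] px [406.98039216 205.70694224]
side handle 3706 [ 0.4434 -0.3279  0.4451] [[0.4064, -0.356, 0.1365], [0.4871, -0.2974, 0.5658]] px [438.72989746 187.97841338]
side stand tops 484 [ 0.4668 -0.297   0.08  ] [[0.4303, -0.3163, 0.0716], [0.5191, -0.2756, 0.0866]]
side base [ 468. -285.] ((232.69154357910156, 227.59786987304688), 15.740274429321289)
```

Both wings now read 118–120°, which is home. Next I descend on the pliers' handles.

Request:
arm_command([
  [1,1.5,-10],
  [0,0,-20],
  [0,0,-25],
  [0,0,-25],
  [0,0,-15],
  [0,0,-10],
  [0,0,0],
], spin=[0,0,0,0,0,0,0])

```text
time: 16.65
tool_pos: [0.4759, -0.2899, 0.2822]
tool_rot: [3.14, -0.002, 3.123]
contact_force: [0.6, 0.1, 0.2]
opening: 0.0918
grip_force: 0.0
```

Request:
arm_command([
  [0,0,0],
  [0,0,0],
  [0,0,0],
  [0,0,0],
  [0,0,0],
  [0,0,0],
  [0,0,0],
  [0,0,0],
], spin=[0,0,0,0,0,0,0,0], jaw=-1, squeeze=35)

```text
time: 17.45
tool_pos: [0.4761, -0.2918, 0.2852]
tool_rot: [-3.138, 0.002, 3.122]
contact_force: [-2.4, -3.0, 8.0]
opening: 0.0347
grip_force: 34.8
```

```bash
python3 st.py
```

```text
tq [-0.507  0.392 -0.081] F [-2.4 -3.   8. ] 0.03471840707668901 34.8377788066864 [ 0.4761 -0.2918  0.2852] [-1.7982e+02  1.2000e-01  1.7889e+02] 17.45
```

Request:
arm_command([
  [0,0,5],
  [0,0,10],
  [0,0,15],
  [0,0,20],
  [0,0,25],
  [0,0,25],
  [0,0,20],
  [0,0,15],
  [0,0,5],
  [0,0,0],
  [0,0,0],
], spin=[0,0,0,0,0,0,0,0,0,0,0])

```text
time: 18.55
tool_pos: [0.4758, -0.2908, 0.4226]
tool_rot: [3.14, -0.002, 3.122]
contact_force: [0.7, -0.4, -1.9]
opening: 0.0353
grip_force: 34.8
```

```bash
python3 st.py; python3 -c "
from h import *
s=snap('side','s4');t=snap('top','t4')
def cr(c,x,y,w=120,h=120): return cv2.resize(c['img'][y:y+h,x:x+w,::-1],(400,400),interpolation=cv2.INTER_CUBIC)
cv2.imwrite('pics/m4.png',np.hstack([cr(s,355,220),cr(t,380,180)]))"
```

```text
tq [ 0.061 -0.061 -0.041] F [ 0.7 -0.4 -1.9] 0.035346214703922 34.787689447402954 [ 0.4758 -0.2908  0.4226] [ 1.7991e+02 -9.0000e-02  1.7890e+02] 18.55
```

View pics/m4.png

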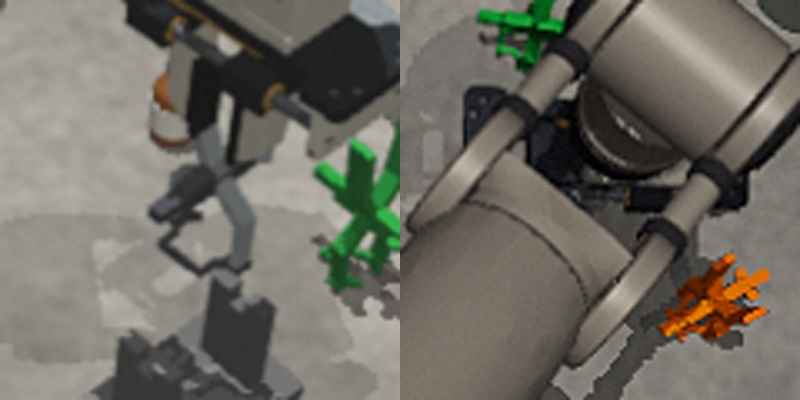

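The pliers are out: the side crop shows the ring spread below the gripper at about (205,255), and the stand left behind. Next I carry them over the spindle.

Request:
arm_command([
  [1,8,0],
  [2,16,0],
  [2,24,0],
  [3,30,0],
  [4,30,0],
  [4,30,0],
  [4,30,0],
  [4,30,0],
  [4,30,0],
  [4,30,0],
  [4,30,0],
  [3,30,0],
  [3,30,0],
  [2,28,0],
  [1,22,0],
  [0.5,14,0],
  [0,7,0],
  [0,0.5,0],
  [0,0,0],
  [0,0,0],
], spin=[0,0,0,0,0,0,0,0,0,0,0,0,0,0,0,0,0,0,0,0])

```text
time: 20.65
tool_pos: [0.5215, 0.1278, 0.4237]
tool_rot: [-3.141, -0.0, 3.121]
contact_force: [-0.8, -0.9, -2.1]
opening: 0.035
grip_force: 34.8
```

```bash
python3 st.py; python3 - <<'E'
from h import *
s=snap('side','s5');t=snap('top','t5')
a=cv2.resize(s['img'][140:240,250:350,::-1],(500,500),interpolation=cv2.INTER_CUBIC)
b=cv2.resize(t['img'][170:270,230:290,::-1],(300,500),interpolation=cv2.INTER_CUBIC)
cv2.imwrite('pics/m5.png',np.hstack([a,b]))
E
```

```text
tq [ 0.04  -0.013  0.008] F [-0.8 -0.9 -2.1] 0.035014247374640824 34.78781282901764 [0.5215 0.1278 0.4237] [-179.99   -0.    178.83] 20.65
```

View pics/m5.png

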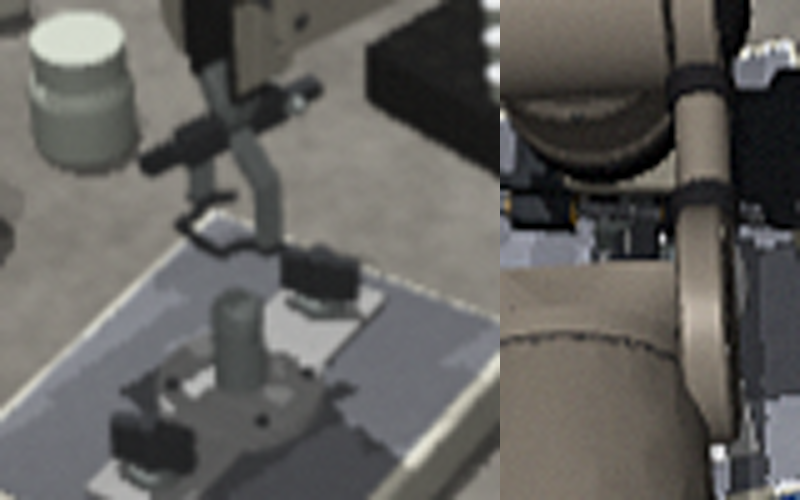

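```bash
python3 - <<'E'
from h import *
v,u=np.mgrid[0:480,0:640]; uv=np.c_[u.ravel(),v.ravel()]
for f in('s5','t5'):
    c=load(f);P=bydepth(c,uv)
    n=np.hypot(P[:,0]-.52,P[:,1]-.126)<.075
    for lo,hi in((.195,.225),(.17,.195),(.145,.17),(.1,.115)):
        Q=P[n&(P[:,2]>lo)&(P[:,2]<hi)]; px=uv[n&(P[:,2]>lo)&(P[:,2]<hi)]
        if len(Q)>3: print(f,lo,len(Q),np.median(Q,0).round(4),'ext',np.percentile(Q,[2,98],axis=0).round(4).tolist(),'px',px.min(0),px.max(0))
    # bar: fit axis
    m=n&(P[:,2]>.2)&(P[:,2]<.222)&(abs(P[:,1]-.126)<.012);Q=P[m]
    if len(Q)>10: print('bar x ends',np.percentile(Q[:,0],[1,99]).round(4),'yaw',np.degrees(np.polyfit(Q[:,0],Q[:,1],1)[0]).round(2),'zslope deg',np.degrees(np.polyfit(Q[:,0],Q[:,2],1)[0]).round(2),'y',np.median(Q[:,1]).round(4),'z',np.median(Q[:,2]).round(4))
c=load('s5')
# bar end px -> on planes ; tip corners read in crop
T=c['world_from_camera']
for nm,px,z in(('barL',(250+148/5,140+162/5),.212),('barR',(250+318/5,140+85/5),.212),('ringtongue',(250+182/5,140+226/5),.157),('spintop',(297.0,201.2),.107)):
    print(nm,px,onz(c,[px],z).round(4))
E
```

```text
s5 0.195 323 [0.5184 0.1215 0.2153] ext [[0.4745, 0.1001, 0.1968], [0.5704, 0.133, 0.2243]] px [278 154] [314 177]
s5 0.17 69 [0.522  0.0993 0.179 ] ext [[0.514, 0.0951, 0.1708], [0.53, 0.1527, 0.194]] px [288 171] [306 187]
s5 0.145 132 [0.5174 0.129  0.1605] ext [[0.4981, 0.0948, 0.1554], [0.5333, 0.1551, 0.1692]] px [285 174] [306 191]
s5 0.1 76 [0.52   0.1249 0.1065] ext [[0.5102, 0.1142, 0.1009], [0.5323, 0.1378, 0.1109]] px [292 197] [302 205]
bar x ends [0.4735 0.5723] yaw -2.98 zslope deg -0.04 y 0.1222 z 0.2158
t5 0.195 59 [0.5099 0.1271 0.2198] ext [[0.4973, 0.1204, 0.1977], [0.5205, 0.1513, 0.2247]] px [249 210] [261 221]
t5 0.17 7 [0.5163 0.1503 0.1822] ext [[0.5161, 0.148, 0.1732], [0.5173, 0.1537, 0.1901]] px [249 216] [251 218]
t5 0.145 22 [0.5177 0.1464 0.1592] ext [[0.5122, 0.1404, 0.1538], [0.5248, 0.1561, 0.1654]] px [249 216] [255 221]
t5 0.1 12 [0.5285 0.1257 0.1063] ext [[0.5239, 0.1229, 0.1014], [0.5338, 0.1285, 0.1113]] px [262 218] [264 221]
bar x ends [0.4975 0.5229] yaw 5.14 zslope deg -1.81 y 0.1246 z 0.2189
barL (279.6, 172.4) [[0.4772 0.1297 0.212 ]]
barR (313.6, 157.0) [[0.574  0.1231 0.212 ]]
ringtongue (286.4, 185.2) [[0.5016 0.1392 0.157 ]]
spintop (297.0, 201.2) [[0.5198 0.1246 0.107 ]]
```

Request:
arm_command([
  [-0.5,0.5,-5],
  [-0.5,0.5,-10],
  [-0.5,0,-10],
  [0,0,-10],
  [0,0,-6],
  [0,0,-2],
  [0,0,0],
  [0,0,0],
  [0,0,0],
], spin=[0,0,0,0,0,0,0,0,0])

```text
time: 21.65
tool_pos: [0.52, 0.1296, 0.3812]
tool_rot: [3.141, 0.001, 3.122]
contact_force: [0.5, -0.3, -1.3]
opening: 0.0352
grip_force: 34.8
```

```bash
python3 st.py; python3 - <<'E'
from h import *
s=snap('side','s6');t=snap('top','t6')
a=cv2.resize(s['img'][160:220,265:325,::-1],(600,600),interpolation=cv2.INTER_CUBIC)
cv2.imwrite('pics/m6.png',a)
v,u=np.mgrid[0:480,0:640]; uv=np.c_[u.ravel(),v.ravel()]
P=bydepth(s,uv);n=np.hypot(P[:,0]-.52,P[:,1]-.126)<.075
m=n&(P[:,2]>.157)&(P[:,2]<.180)&(abs(P[:,1]-.125)<.012);Q=P[m]
print('bar x',np.percentile(Q[:,0],[1,99]).round(4),'zs',np.degrees(np.polyfit(Q[:,0],Q[:,2],1)[0]).round(2))
Q=P[n&(P[:,2]>.1)&(P[:,2]<.122)];print(np.percentile(Q,[2,98],axis=0).round(4))
E
```

```text
tq [-0.011 -0.024  0.027] F [ 0.5 -0.3 -1.3] 0.03519260942750982 34.787821769714355 [0.52   0.1296 0.3812] [1.7999e+02 6.0000e-02 1.7890e+02] 21.65
bar x [0.4712 0.57  ] zs -0.03
[[0.4966 0.0975 0.101 ]
 [0.5311 0.1542 0.1213]]
```

View pics/m6.png

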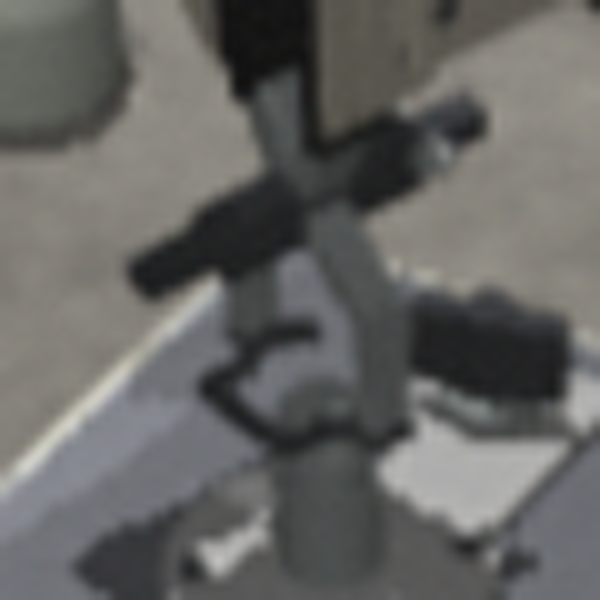

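The ring is about 8 mm above the spindle top and centred on it to within about 1 mm: bar mid x is 0.5206 against the spindle's 0.5205, ring mid y is 0.126 against 0.1255. I'll lower slowly and watch the force.

Request:
arm_command([
  [0,0,-3],
  [0,0,-4],
  [0,0,-4],
  [0,0,-3],
  [0,0,0],
  [0,0,0],
], spin=[0,0,0,0,0,0])

```text
time: 22.35
tool_pos: [0.52, 0.1296, 0.3666]
tool_rot: [3.142, -0.0, 3.122]
contact_force: [-0.1, 0.3, -2.2]
opening: 0.0354
grip_force: 34.8
```

```bash
python3 st.py
```

```text
tq [ 0.099  0.015 -0.006] F [-0.1  0.3 -2.2] 0.03540621500727559 34.78766441345215 [0.52   0.1296 0.3666] [ 1.800e+02 -1.000e-02  1.789e+02] 22.35
```

Request:
arm_command([
  [0,0,-3],
  [0,0,-4],
  [0,0,-4],
  [0,0,-2],
  [0,0,0],
  [0,0,0],
], spin=[0,0,0,0,0,0])

```text
time: 22.95
tool_pos: [0.52, 0.1296, 0.3537]
tool_rot: [3.142, -0.0, 3.122]
contact_force: [-0.3, 0.4, -3.0]
opening: 0.0356
grip_force: 34.8
```

```bash
python3 st.py; python3 - <<'E'
from h import *
s=snap('side','s7')
a=cv2.resize(s['img'][165:225,265:325,::-1],(600,600),interpolation=cv2.INTER_CUBIC)
cv2.imwrite('pics/m7.png',a)
v,u=np.mgrid[0:480,0:640]; uv=np.c_[u.ravel(),v.ravel()]
P=bydepth(s,uv);r=np.hypot(P[:,0]-.52,P[:,1]-.126);n=r<.075
m=n&(P[:,2]>.13)&(P[:,2]<.153)&(abs(P[:,1]-.125)<.012);Q=P[m]
print('bar x',np.percentile(Q[:,0],[1,99]).round(4),'z',np.percentile(Q[:,2],[5,50,95]).round(4),'zs',np.degrees(np.polyfit(Q[:,0],Q[:,2],1)[0]).round(2))
Q=P[n&(P[:,2]>.1)&(P[:,2]<.115)&(r<.018)];print('spindle',np.percentile(Q,[2,50,98],axis=0).round(4))
Q=P[(r<.04)&(r>.0165)&(P[:,2]>.08)&(P[:,2]<.099)];print('ring',len(Q),np.percentile(Q,[2,50,98],axis=0).round(4))
E
```

```text
tq [ 0.048 -0.029 -0.061] F [-0.3  0.4 -3. ] 0.03557158810558432 34.787837862968445 [0.52   0.1296 0.3537] [179.99  -0.   178.9 ] 22.95
bar x [0.4723 0.5709] z [0.1367 0.1458 0.1517] zs 0.01
spindle [[0.5096 0.1156 0.1004]
 [0.5181 0.1248 0.1066]
 [0.5289 0.1394 0.1114]]
ring 102 [[0.4955 0.0977 0.0848]
 [0.5132 0.1249 0.091 ]
 [0.5263 0.1576 0.098 ]]
```

View pics/m7.png

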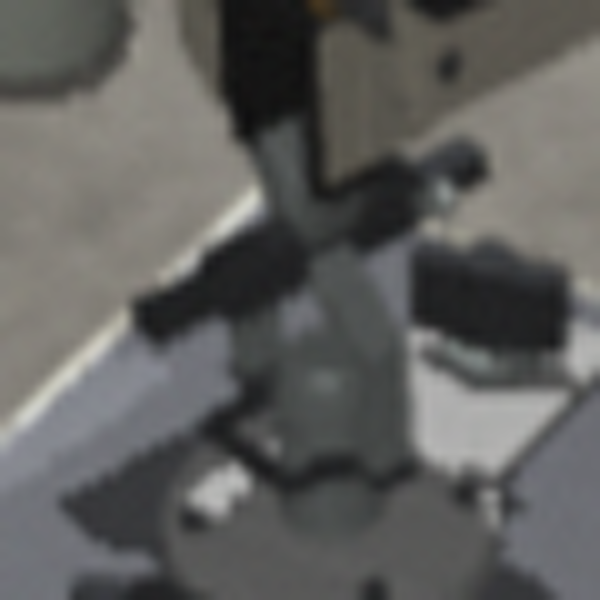

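Request:
arm_command([
  [-0.5,0,0],
  [0,0,0],
  [0,0,0],
], spin=[0,0,0])

```text
time: 23.3
tool_pos: [0.5194, 0.1296, 0.3539]
tool_rot: [3.142, 0.0, 3.122]
contact_force: [0.6, -0.3, -1.6]
opening: 0.0351
grip_force: 34.8
```

```bash
python3 st.py; python3 -c "
from cell import *
print(hand_in())"
```

```text
tq [ 0.065 -0.027 -0.019] F [ 0.6 -0.3 -1.6] 0.03514229524618697 34.78778064250946 [0.5194 0.1296 0.3539] [1.800e+02 1.000e-02 1.789e+02] 23.3
the job is handed in; nothing more can be done
None
```

I handed the job in at 23.3 s, with no verdict shown: both wing bolts are at their end stops (near first, then far), and the pliers are squeezed with the spread ring held level at groove height, centred to about 1 mm by camera and with no measurable contact force.

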